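# Open the push-and-turn cleaner bottle for washing sand-tray figures

## Task

The play-therapy figures are about to be cleaned: open the cleaner bottle with the red child-safe cap, by pressing the cap down, twisting it a quarter turn counter-clockwise (seen from above) while it is pressed, and lifting it straight off. Finish while still holding the cap in the gripper, level and still, about 8 cm above its closed position and right over the open bottle so that drips fall back in: do not put it down or let it go. Leave the blue-capped rinse bottle, the star trophy, the little house and the painted stone where they stand.

Things in the scene. Friction and masses are not known exactly. Their poses are not given: they have to be found in the camera images.
- cleaner: White round cleaner bottle, 84 mm diameter, green and yellow band, fixed in a dark steel holder cup (96 mm diameter, 55 mm high, 116 mm foot) screwed to the table: it cannot turn, slide or lift. Origin at the centre of the holder's underside, on the table; z up along the bottle's axis; any yaw. The shoulder narrows from z = 112 to 138 mm.
- neck (a point): Point on the bottle's axis at z = 160 mm over the table, where the closed cap's origin is; moves with the bottle, axes as the bottle's. Neck 28 mm diameter, with two ledges, one each way along x (39 mm over both) that hold the cap's lugs, a 49 mm collar 8 mm below this point, and in its mouth a black sprung seal that pushes the cap up.
- cap: Red ribbed round push-and-turn cap, 54 mm diameter, 32 mm high, about 30 g, a white bar across its top along its x axis. Origin at the centre of its open underside, z up. Closed, its origin is at the neck point, its x axis along the bottle's x, and it can neither lift nor turn (some 4 degrees of play). Grip it across any diameter from above; the space beside it is free.
- cap_top (a point): Centre of the cap's flat top, 32 mm above its origin. Press over 4 mm (6 is good, stop at 8) against the spring (5 N at first, 0.8 N more per mm), then the cap turns counter-clockwise seen from above; it is free to lift when turned 60 to 125 degrees, with a stop near 130; it does not turn clockwise. Let go in the free range, it rises only 3 mm above closed height.
- rinse: Bystander: loose green rinse bottle with a blue cap and paper label, 68 mm diameter, 175 mm high; origin at the centre of its underside. Not to be moved.
- trophy: Bystander: loose toy trophy, gold star on a black round foot of 48 mm diameter, about 103 mm high; origin at the centre of its underside. Not to be moved.
- house: Bystander: loose toy house, white with a red-brown roof, 46 x 54 mm, about 60 mm high; origin at the centre of its underside. Not to be moved.
- stone: Bystander: loose grey painted stone with an orange and yellow flower on top, 50 mm diameter, 29 mm high; origin at the centre of its underside. Not to be moved.
Things that resemble listed ones, but are neither listed nor needed, are in the scene too. Leave any pink look-alike of the cap alone. Leave any orange look-alike of the cleaner alone.

How it is judged:
By the outcome, as a careful person would: the job done as asked, in the order asked, and still so for the second after the job is handed in, while the arm keeps its last pose, push and grip.
It also fails if it takes over 38 s, if anything falls off the work surface, if the arm or the gripper's body presses on something with over 40 N, if the wrist force passes 120 N, or if a joint passes its speed limit or range.

## Robot

A 6-joint arm with a two-finger parallel gripper is mounted at the origin on the work surface. World frame = base frame: x ahead of the robot, y to its left, z up, the work surface at z = 0. Lengths are in m, angles in rad, forces in N, time in s.
With the tool pointing down it reaches from about 0.3 to 0.825 m from the base axis. Payload 5.4 kg.
Tool frame: the origin (TCP) lies at the very end of the fingers, on their centre line; the grasp point (between the pads) lies 19 mm behind it; z points along the fingers, y is the line along which they close (so a half turn about z gives the same grasp; the last joint's range is limited). The gripper opens to 92 mm and grips with 3 to 60 N. Pads are 20 mm wide; open, the fingers measure 128 mm over their backs; the gripper's body (75 mm by 189 mm) begins 69 mm behind the grasp point.
Start: joints at [-1.406, 0.158, 1.597, -0, 1.386, -0.21], TCP at [0.21, -0.535, 0.215] pointing down, gripper open.
Joint ranges: [-2.91, 2.91], [-0.94, 2.29], [0.18, 2.7], [-1.29, 4.43], [0.17, 2.64], [-3, 3]. Speed limits (rad/s): [2.57, 2.57, 3.14, 3.14, 3.14, 3.14].

## Interface

Orientations are given as a rotation vector (axis times angle).
In Python, from workcell import bot gives the robot as it stands. Calls block until the motion is done:
- bot.goto(position, orientation): joint-space move of the TCP to a pose.
- bot.line_to(position, rot=None, max_speed=0.15): straight line of the TCP; rot=None keeps the orientation; max_speed is the mean speed in m/s.
- bot.set_joints(angles): joint-space move.
- bot.set_gripper(opening, newtons=None): opening from 0.0 (shut) to 1.0 (fully open); newtons is the grip in N (None keeps the last); returns when the fingers have stopped.
- bot.hold(seconds).
- bot.inverse_kinematics(position, orientation): joint angles nearest the present ones, or None.
- bot.read_camera(name): name is "scene" or "top" or "wrist"; returns a dict with "pixels" (480x640x3 uint8, blue, green, red), "fx", "fy", "cx", "cy" (pixels), "k1" (the pictures are not rectified: a ray, as slopes to the right and down, at radius r is drawn at 1 + k1 r^2 times it, then the intrinsics apply), "R" (3x3) and "t" (3): a world point X has camera coordinates R X + t. Camera axes: x right, y down, z forward; pixel columns grow to the right and rows downward; lengths in m; the calibration is good to about 2 mm. A picture is of the moment at which its call begins. There is no depth.
A pose or a line that the arm cannot do raises bot.MotionError and nothing moves.
- bot.job_done(): hands the job in; it is judged then, once.
Readings, each from a call of its own:
- bot.current_clock(): time.
- bot.current_joints(): joint angles.
- bot.current_joint_vel(): joint speeds.
- bot.current_effort(): joint torques, N m.
- bot.current_ee_pos(): TCP position.
- bot.current_tool_rot(): TCP orientation.
- bot.current_contact_force(): force on the tool from outside, world axes, zero at the start.
- bot.current_ft_torque(): the same for the moment, N m.
- bot.current_opening(): opening from 0.0 (shut) to 1.0 (fully open).
- bot.current_grip_force(): force on a finger pad.
Only numpy, scipy, OpenCV 4.12 (cv2) and the standard library are available. Lean on these libraries where they do the work, as an engineer would, in place of code of your own. Each camera call takes 0.05 s, during which the arm holds its last target. There are 200 camera calls.

## Working session

There is one attempt and no reset: what is moved stays moved. The work goes in short steps, each a Python script; the robot and the scene stay as the last script left them, time stands still between calls to the robot, and variables do not carry over. Pictures are saved under pics/ and viewed, at most 10 in all, crops included, and the job is handed in when it is done.

```bash
mkdir -p pics; ls; python3 - <<'E'
from workcell import bot
import cv2, numpy as np, pickle
d={}
for n in ("scene","top"):
    c=bot.read_camera(n); d[n]=c
    cv2.imwrite(f"pics/{n}0.png",c["pixels"]); print(n,c["fx"],c["k1"],(-c["R"].T@c["t"]).round(3))
pickle.dump(d,open("cams.pkl","wb"))
print(bot.current_clock(),bot.current_contact_force(),bot.current_tool_rot())
E
```

```text
pics
scene 591.0444283788851 -0.18472133023385 [ 1.185 -0.491  0.893]
top 469.5193699967112 -0.04914287903449351 [ 0.462 -0.048  1.023]
0.1 [ 0.73355181 -0.79033562  1.34388971] [-3.08487381e+00 -5.85011360e-01 -5.32973499e-05]
```

View pics/scene0.png

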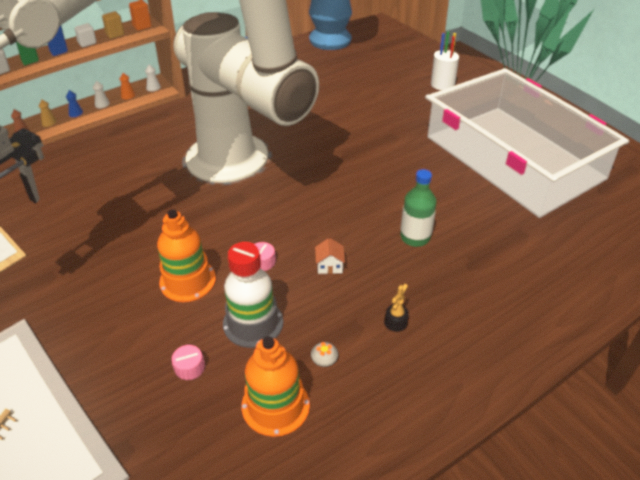

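View pics/top0.png

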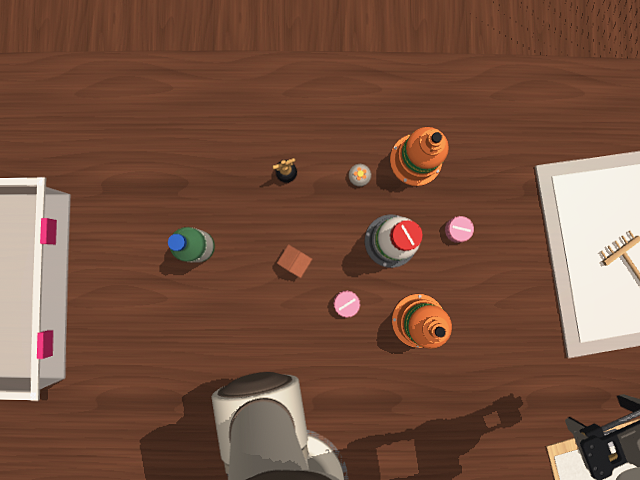

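The scene view shows the red cap at (244,260), and the top view shows it at (406,236). In the top view the orange look-alikes sit either side at about (420,155) and (422,322), with pink decoys at (460,229) and (346,304).

```bash
cat > h.py <<'E'
import cv2, numpy as np
from scipy.spatial.transform import Rotation as Ro
def ray(c,uv):
    K=np.array([[c["fx"],0,c["cx"]],[0,c["fy"],c["cy"]],[0,0,1]])
    s=cv2.undistortPoints(np.array(uv,float).reshape(-1,1,2),K,np.array([c["k1"],0,0,0,0.])).reshape(-1,2)
    return -c["R"].T@c["t"], np.c_[s,np.ones(len(s))]@c["R"]
def plane(c,uv,z):
    o,d=ray(c,uv); return o+d*((z-o[2])/d[:,2])[:,None]
def cap(c):
    """red blob pixels, white-bar pixels inside its hull"""
    hsv=cv2.cvtColor(c["pixels"],cv2.COLOR_BGR2HSV); h,s,v=cv2.split(hsv)
    red=(((h<5)|(h>174))&(s>185)&(v>110)).astype(np.uint8)
    n,l,st,_=cv2.connectedComponentsWithStats(cv2.morphologyEx(red,cv2.MORPH_CLOSE,np.ones((5,5))))
    m=(l==1+np.argmax(st[1:,4])).astype(np.uint8)
    cn=max(cv2.findContours(m,0,2)[0],key=cv2.contourArea); hull=cv2.convexHull(cn)
    hm=cv2.erode(cv2.fillConvexPoly(np.zeros_like(m),hull,1),np.ones((3,3)))
    bar=(hm>0)&(s<130)&(v>120)
    return hull, np.argwhere(bar)[:,::-1].astype(float)
def bar_pose(c,z):
    hull,b=cap(c); P=plane(c,b,z)[:,:2]; w,V=np.linalg.eigh(np.cov(P.T))
    return P.mean(0), np.degrees(np.arctan2(V[1,1],V[0,1]))%180, len(b), np.sqrt(12*w), b.mean(0)
def down(yaw):  # tool down, closing line (tool y) at angle yaw in the world
    y=np.array([np.cos(yaw),np.sin(yaw),0]); z=np.array([0,0,-1.]); return Ro.from_matrix(np.c_[np.cross(y,z),y,z]).as_rotvec()
E
python3 - <<'E'
import pickle; from h import *; from workcell import bot
d=pickle.load(open("cams.pkl","rb"))
R=[]
for n in d:
    c=d[n]; p,a,k,w,m=bar_pose(c,.192); print(n,p.round(4),a.round(1),k,w.round(4),m.round(1),cap(c)[0].reshape(-1,2).min(0),cap(c)[0].reshape(-1,2).max(0))
    o,r=ray(c,[m]); R.append((o,r[0]/np.linalg.norm(r[0])))
A=sum(np.eye(3)-np.outer(r,r) for o,r in R); b=sum((np.eye(3)-np.outer(r,r))@o for o,r in R)
p=np.linalg.solve(A,b); print("tri",p.round(4),[np.linalg.norm(np.cross(p-o,r)).round(4) for o,r in R])
for yd in range(-90,270,15):
    q=bot.inverse_kinematics([p[0],p[1],.3],down(np.radians(yd)))
    print(yd,None if q is None else np.round(q,2))
print(bot.current_clock())
E
```

```text
scene [ 0.5193 -0.2081] 29.9 75 [0.0076 0.0398] [243.2 251.9] [228 242] [259 275]
top [ 0.5203 -0.2093] 30.7 63 [0.005  0.0412] [407.3 234.4] [392 221] [421 249]
tri [ 0.5203 -0.2088  0.1933] [np.float64(0.0003), np.float64(0.0003)]
-90 [-0.6   0.08  1.52 -0.    1.55  0.97]
-75 [-0.6   0.08  1.52 -0.    1.55  0.71]
-60 [-0.6   0.08  1.52 -0.    1.55  0.45]
-45 [-0.6   0.08  1.52 -0.    1.55  0.19]
-30 [-0.6   0.08  1.52  0.    1.55 -0.07]
-15 [-0.6   0.08  1.52 -0.    1.55 -0.34]
0 [-0.6   0.08  1.52 -0.    1.55 -0.6 ]
15 [-0.6   0.08  1.52 -0.    1.55 -0.86]
30 [-0.6   0.08  1.52 -0.    1.55 -1.12]
45 [-0.6   0.08  1.52  0.    1.55 -1.38]
60 [-0.6   0.08  1.52  0.    1.55 -1.64]
75 [-0.6   0.08  1.52  0.    1.55 -1.91]
90 [-0.6   0.08  1.52  0.    1.55 -2.17]
105 [-0.6   0.08  1.52 -0.    1.55 -2.43]
120 [-0.6   0.08  1.52 -0.    1.55 -2.69]
135 [-0.6   0.08  1.52 -0.    1.55 -2.95]
150 None
165 [-0.6   0.08  1.52 -0.    1.55  2.81]
180 [-0.6   0.08  1.52  0.    1.55  2.54]
195 [-0.6   0.08  1.52 -0.    1.55  2.28]
210 [-0.6   0.08  1.52  0.    1.55  2.02]
225 [-0.6   0.08  1.52 -0.    1.55  1.76]
240 [-0.6   0.08  1.52 -0.    1.55  1.5 ]
255 [-0.6   0.08  1.52 -0.    1.55  1.24]
0.1
```

```bash
python3 - <<'E'
from h import *; from workcell import bot
bot.line_to([.21,-.535,.32],max_speed=.2)
bot.goto([.5203,-.2088,.30],down(np.radians(-60)))
c=bot.read_camera("wrist"); cv2.imwrite("pics/w1.png",c["pixels"])
t=bot.read_camera("top"); cv2.imwrite("pics/t1.png",t["pixels"])
print(bot.current_clock(),bot.current_ee_pos(),bot.current_contact_force(),bot.current_opening())
try: print([np.round(x,4) for x in bar_pose(c,.192)])
except Exception as e: print(e)
E
```

```text
2.525 [ 0.51994372 -0.2098267   0.29998398] [ 0.05992486  0.07602347 -0.30117673] 0.9996452104144138
[array([ 0.5241, -0.2064]), np.float64(28.8225), np.int64(299), array([0.0046, 0.0295]), array([319.8763, 223.9398])]
```

View pics/w1.png

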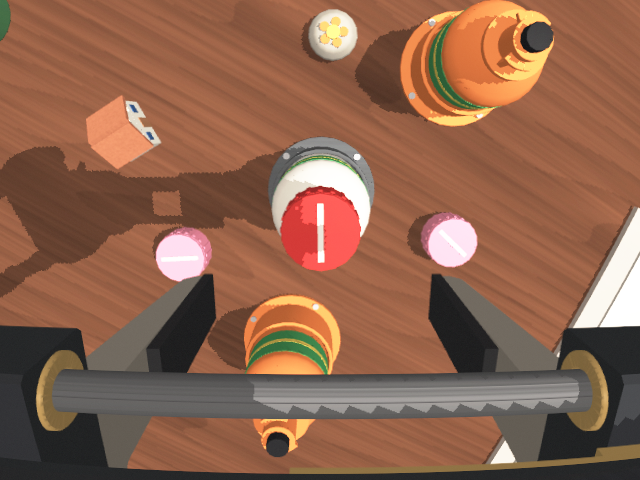

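The wrist view shows the red cap's top centred near (320,233) with the bar running vertically from row 204 to 263. My mask cut the bar short, so I'll recompute from the full bar, then descend, grip and press, checking at each step.

```bash
python3 - <<'E'
from h import *; from workcell import bot
c=bot.read_camera("wrist"); h,s,v=cv2.split(cv2.cvtColor(c["pixels"],cv2.COLOR_BGR2HSV))
red=((h<8)|(h>172))&(s>150); roi=np.zeros_like(red); roi[195:275,275:365]=1
ex=np.argwhere(roi&~red&(s<90)&(v>150))[:,::-1]; ex=ex[(abs(ex[:,0]-320)<12)&(abs(ex[:,1]-233)<34)]
P=plane(c,ex,.192)[:,:2]; w,V=np.linalg.eigh(np.cov(P.T)); e=(P-P.mean(0))@V[:,1]; ctr=P.mean(0)+V[:,1]*(e.max()+e.min())/2
print(len(ex),P.mean(0).round(4),ctr.round(4),np.ptp(e).round(4),np.degrees(np.arctan2(V[1,1],V[0,1]))%180, plane(c,[[320,233.5]],.192).round(4))
print(bot.current_ee_pos().round(4) if hasattr(bot.current_ee_pos(),'round') else bot.current_ee_pos())
E
```

```text
384 [ 0.5195 -0.2092] [ 0.5188 -0.2097] 0.0406 30.23214741919574 [[ 0.5185 -0.2098  0.192 ]]
[ 0.52   -0.2097  0.3   ]
```

```bash
cat >> h.py <<'E'
CX,CY=.5198,-.2090
def stat(tag):
    from workcell import bot
    r=lambda x:np.round(x,4).tolist()
    print(tag,"t",r(bot.current_clock()),"p",r(bot.current_ee_pos()),"F",np.round(bot.current_contact_force(),1).tolist(),"M",np.round(bot.current_ft_torque(),2).tolist(),"open",r(bot.current_opening()),"grip",np.round(bot.current_grip_force(),1))
E
python3 - <<'E'
from h import *; from workcell import bot
bot.line_to([CX,CY,.22]); stat("hi")
bot.line_to([CX,CY,.158],max_speed=.08); stat("at")
bot.set_gripper(.45,35); bot.hold(.2); stat("grip")
E
```

```text
hi t 3.2583 p [0.5202, -0.2094, 0.2209] F [0.3, 0.9, 0.1] M [-0.02, -0.01, -0.0] open 1.0009 grip 0.0
at t 4.1833 p [0.5202, -0.2093, 0.1586] F [0.3, 1.0, 0.2] M [-0.02, -0.01, 0.03] open 0.9997 grip 0.0
grip t 5.0417 p [0.5198, -0.2089, 0.1581] F [-1.3, 1.0, 1.6] M [0.21, 0.13, -0.02] open 0.5842 grip 35.0
```

```bash
python3 - <<'E'
from h import *; from workcell import bot
for dz in (.003,.006):
    bot.line_to([CX,CY,.158-dz],max_speed=.02); bot.hold(.15); stat(f"press{dz}")
E
```

```text
press0.003 t 5.4917 p [0.52, -0.2091, 0.1558] F [-2.6, 1.8, 7.0] M [0.34, 0.38, 0.02] open 0.5854 grip 35.0
press0.006 t 5.9417 p [0.5202, -0.2092, 0.1533] F [-2.8, 2.0, 7.3] M [0.4, 0.52, -0.03] open 0.5859 grip 35.0
```

Force stayed near 7 N between the two presses, so the pads may be slipping. I'll let go at closed height, regrip harder and press again in small steps.

```bash
python3 - <<'E'
from h import *; from workcell import bot
bot.line_to([CX,CY,.158],max_speed=.05); bot.hold(.2); stat("back")
bot.set_gripper(.75); bot.hold(.2); stat("open")
bot.set_gripper(.45,58); bot.hold(.2); stat("grip")
for dz in (.002,.004,.006,.007):
    bot.line_to([CX,CY,.158-dz],max_speed=.02); bot.hold(.15); stat(f"press{dz}")
c=bot.read_camera("wrist"); cv2.imwrite("pics/w2.png",c["pixels"])
E
```

```text
back t 6.4083 p [0.5201, -0.2091, 0.1581] F [0.3, -0.2, 1.2] M [0.04, -0.22, 0.03] open 0.5833 grip 35.0
open t 7.0333 p [0.5198, -0.209, 0.158] F [-0.9, -0.3, -0.4] M [0.01, -0.05, -0.03] open 0.7492 grip 0.0
grip t 7.6083 p [0.5199, -0.2091, 0.158] F [1.1, -0.6, -1.1] M [-0.11, -0.05, -0.01] open 0.5802 grip 58.0
press0.002 t 8.0083 p [0.52, -0.2092, 0.1568] F [-1.2, 0.4, 5.1] M [0.07, 0.29, -0.01] open 0.5819 grip 58.0
press0.004 t 8.4083 p [0.52, -0.2092, 0.1552] F [-3.7, 0.3, 5.9] M [0.12, 0.36, 0.06] open 0.5833 grip 58.0
press0.006 t 8.8083 p [0.52, -0.2092, 0.1534] F [-2.1, 1.1, 8.3] M [0.15, 0.46, -0.01] open 0.5785 grip 58.0
press0.007 t 9.2083 p [0.52, -0.2092, 0.1525] F [-4.0, 0.7, 8.8] M [0.23, 0.5, -0.05] open 0.5832 grip 58.0
```

The pads hold: about 5.5 mm down at about 9.5 N matches the spring. Now I'll twist counter-clockwise while pressed.

```bash
python3 - <<'E'
from h import *; from workcell import bot
P=[CX,CY,.158-.0075]
bot.line_to(P,max_speed=.02); stat("p")
for a in range(10,41,10):
    bot.goto(P,down(np.radians(-60+a))); bot.hold(.05)
    stat(a)
    if abs(bot.current_ft_torque()[2])>1.0: print("blocked?"); break
c=bot.read_camera("wrist"); cv2.imwrite("pics/w3.png",c["pixels"])
t=bot.read_camera("scene"); cv2.imwrite("pics/s3.png",t["pixels"])
a=cv2.imread("pics/w2.png")[130:400,180:480]; b=c["pixels"][130:400,180:480]
cv2.imwrite("pics/cmp.png",cv2.hconcat([a,b]))
E
```

```text
p t 9.5083 p [0.5201, -0.2092, 0.1521] F [-3.2, 1.7, 9.1] M [0.26, 0.51, -0.05] open 0.5806 grip 58.0
10 t 9.85 p [0.5209, -0.2096, 0.1525] F [-0.7, 0.4, 8.4] M [0.12, 0.25, 0.04] open 0.5826 grip 58.0
20 t 10.1917 p [0.5212, -0.2097, 0.1527] F [-0.9, -0.2, 8.9] M [0.09, 0.0, -0.01] open 0.5803 grip 58.0
30 t 10.5333 p [0.5213, -0.2098, 0.1527] F [-0.3, 0.8, 8.8] M [0.01, -0.01, -0.02] open 0.5812 grip 58.0
40 t 10.875 p [0.5213, -0.2098, 0.1527] F [0.2, -0.3, 8.7] M [0.02, -0.04, 0.0] open 0.5795 grip 58.0
```

View pics/cmp.png

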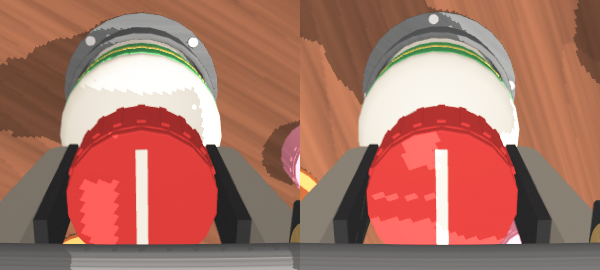

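The comparison crop shows the bar in the same place relative to the fingers, vertical at column ~140 in each half, while the background turned. So the cap is turning with the gripper. Next I'll finish the quarter turn and lift.

```bash
python3 - <<'E'
from h import *; from workcell import bot
P=[CX,CY,.158-.0075]
for a in (50,60,70,80,90,93):
    bot.goto(P,down(np.radians(-60+a))); bot.hold(.05); stat(a)
    if abs(bot.current_ft_torque()[2])>1.0: print("blocked?"); break
bot.hold(.2)
for z in (.158,.163,.170):
    bot.line_to([CX,CY,z],max_speed=.03); stat(z)
    if bot.current_contact_force()[2]<-12: print("stuck"); break
else:
    bot.line_to([CX,CY,.238],max_speed=.06); bot.hold(.5); stat("up")
    for n in ("wrist","scene","top"):
        c=bot.read_camera(n); cv2.imwrite(f"pics/{n}5.png",c["pixels"])
E
```

```text
50 t 11.3167 p [0.5213, -0.2098, 0.1527] F [-0.0, -0.9, 8.0] M [0.04, -0.03, 0.01] open 0.5819 grip 58.0
60 t 11.6583 p [0.5213, -0.2098, 0.1527] F [0.3, 0.2, 9.1] M [0.06, -0.04, 0.07] open 0.5814 grip 58.0
70 t 12.0 p [0.5213, -0.2098, 0.1527] F [0.2, -0.2, 8.7] M [0.04, -0.08, 0.02] open 0.5799 grip 58.0
80 t 12.3417 p [0.5213, -0.2098, 0.1527] F [0.3, 0.9, 8.4] M [0.0, -0.1, -0.01] open 0.5795 grip 58.0
90 t 12.6833 p [0.5213, -0.2098, 0.1527] F [0.1, -0.4, 9.0] M [0.02, -0.1, 0.07] open 0.5802 grip 58.0
93 t 12.9833 p [0.5213, -0.2098, 0.1527] F [1.1, 0.6, 8.6] M [0.07, -0.08, -0.01] open 0.5797 grip 58.0
0.158 t 13.5833 p [0.5205, -0.2094, 0.1586] F [1.9, -1.0, 4.0] M [-0.2, -0.5, 0.02] open 0.5807 grip 58.0
0.163 t 13.9 p [0.5189, -0.2084, 0.162] F [0.3, -0.2, -1.0] M [-0.0, -0.11, 0.01] open 0.5785 grip 58.0
0.17 t 14.2833 p [0.5199, -0.2091, 0.1703] F [-0.0, -0.8, -0.1] M [-0.04, -0.14, 0.08] open 0.5808 grip 58.0
up t 16.0667 p [0.5198, -0.209, 0.238] F [-0.6, -0.7, -0.4] M [0.01, -0.11, 0.01] open 0.5815 grip 58.0
```

```bash
python3 - <<'E'
from h import *
a=cv2.imread("pics/scene5.png")[150:450,140:440]; w=cv2.imread("pics/wrist5.png")[0:480,80:560]
cv2.imwrite("pics/v5.png",cv2.hconcat([cv2.resize(a,(400,400),interpolation=cv2.INTER_CUBIC),cv2.resize(w,(400,400))]))
d=cv2.absdiff(cv2.imread("pics/top5.png"),cv2.imread("pics/top0.png")).max(2)
for n,(u,v) in dict(rinse=(188,243),trophy=(285,170),house=(294,262),stone=(360,175)).items(): print(n,(d[v-14:v+14,u-14:u+14]>40).mean().round(3))
E
```

```text
rinse 0.0
trophy 0.0
house 0.205
stone 0.0
```

View pics/v5.png

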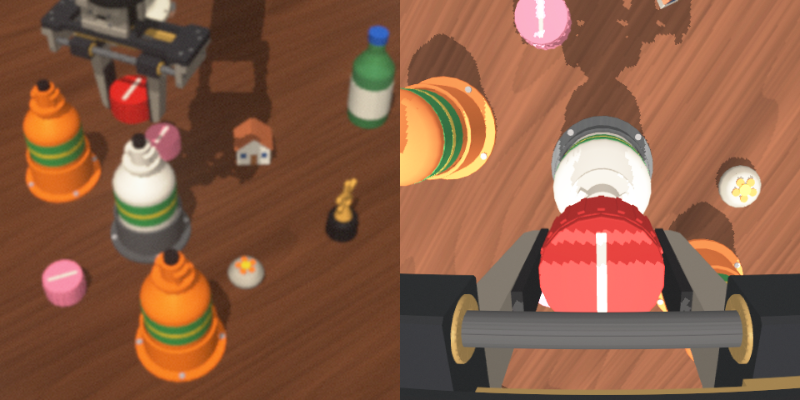

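The left crop shows the bottle open with its black seal at (138,142), and the red cap level in the fingers above it at (130,98). The house still stands in its original spot at (253,143); its pixel change is the arm's shadow. The clock, forces and height are all fine, so I'm handing in.

```bash
python3 - <<'E'
from h import *; from workcell import bot
stat("end"); print(bot.job_done())
E
```

```text
end t 16.2167 p [0.5198, -0.209, 0.238] F [0.7, -0.1, -0.8] M [-0.04, -0.16, -0.04] open 0.5818 grip 58.0
the job is handed in; nothing more can be done
None
```

The cleaner bottle is open and the job is handed in at 16.2 s: the gripper holds the red cap still, and level by eye, about 8 cm above its closed position over the neck, with the rinse bottle, trophy, house and stone where they stood.

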